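# Line up capacitors by height on the fan-cooled test rail

### The job

Set up the capacitor bank for its burn-in test: stand the four capacitors (two are on the bench, two have been left on the rail between pads and must move too) on the mounting rail, one in the middle of each grey pad, in order of height, with the shortest on the pad next to the fan and rising to the tallest on the pad farthest from it, so that none is shaded from the air by a taller one. Leave the dropper bottle, the tape roll and the blue circuit board where they are.

Things in the scene. Friction and masses are not known exactly. Their poses are not given: they have to be found in the camera images.
- cap_a_mid (a point): the shortest and thinnest of four loose, upright, round capacitors (it starts on the bench): plain black cylinder 24 mm across and 30 mm tall, with a bright metal top disc that carries two small screw terminals (5 mm higher; the grasp is on the round sleeve). The point is the centre of the cylinder, half-way up (15 mm above its underside); z is up when it stands; it is the same from every side.
- cap_b_mid (a point): the second shortest of four loose, upright, round capacitors (it starts out of place on the rail, half-way between the two pads of one end): plain black cylinder 28 mm across and 40 mm tall, with a bright metal top disc that carries two small screw terminals (5 mm higher; the grasp is on the round sleeve). The point is the centre of the cylinder, half-way up (20 mm above its underside); z is up when it stands; it is the same from every side.
- cap_c_mid (a point): the second tallest of four loose, upright, round capacitors (it starts on the bench): plain black cylinder 32 mm across and 50 mm tall, with a bright metal top disc that carries two small screw terminals (5 mm higher; the grasp is on the round sleeve). The point is the centre of the cylinder, half-way up (25 mm above its underside); z is up when it stands; it is the same from every side.
- cap_d_mid (a point): the tallest and thickest of four loose, upright, round capacitors (it starts out of place on the rail, half-way between the two pads of one end): plain black cylinder 37 mm across and 60 mm tall, with a bright metal top disc that carries two small screw terminals (5 mm higher; the grasp is on the round sleeve). The point is the centre of the cylinder, half-way up (30 mm above its underside); z is up when it stands; it is the same from every side.
- rail: the mounting rail: a flat aluminium bar fixed on the bench, 232 mm long (its x axis), 60 mm wide (y), 8 mm thick. Origin: centre of its underside. On its top face are four round grey pads, 40 mm across and flush, in a row at x = -69, -23, +23 and +69 mm, y = 0. At one end stands the fan, at the other a low black screw-terminal strip (16 mm high); the ends change from start to start.
- fan: the black cooling fan, fixed on the rail at one of its two ends (x = +105 or -105 mm in the rail's frame): a square frame 50 mm wide and 50 mm high with a grey rotor, 16 mm thick along the rail. Origin: centre of its underside, on the rail's top face. A stack of instruments, 190 to 370 mm tall, begins about 40 mm beyond the rail's right-hand end.
- ball_vise: obstacle: a fixed white ball vise between rail and robot, 175 mm tall (its handle 200 mm), its jaws within 90 mm of its origin (near the middle of its underside). A gripper that closes straight across the rail clears vise, instruments and neighbours; the same closing direction is clear for the two capacitors on the bench beside the vise.
- flux_bottle: bystander: a small loose dropper bottle with a white cap and an orange band, 34 mm across, 105 mm tall, standing on the bench; origin at the centre of its underside.
- tape_roll: bystander: a loose roll of black tape lying flat on the bench, 54 mm across, 19 mm high; origin at the centre of its underside.
- board_blue: bystander: a small loose blue circuit board, 42 x 55 mm, 13 mm high, lying on the bench; origin at the centre of its underside.

How it is judged:
By the outcome, as a careful person would: the job done as asked, in the order asked, and still so for the second after the job is handed in, with the robot touching nothing.
It also fails if it takes over 104 s, if anything falls off the work surface, if the arm or the gripper's body presses on something with over 40 N, if the wrist force passes 120 N, or if a joint passes its speed limit or range.

### The arm

A 7-joint arm with a two-finger parallel gripper is mounted at the origin on the work surface; the furniture and walls round the work are solid. World frame = base frame: x ahead of the robot, y to its left, z up, the work surface at z = 0. Lengths are in m, angles in rad, forces in N, time in s.
With the tool pointing down it reaches from about 0.425 to 0.875 m from the base axis. Payload 4.7 kg.
Tool frame: the origin (TCP) lies at the very end of the fingers, on their centre line; the grasp point (between the pads) lies 19 mm behind it; z points along the fingers, y is the line along which they close (so a half turn about z gives the same grasp; the last joint's range is limited). The gripper opens to 87 mm and grips with 3 to 60 N. Pads are 19 mm wide; open, the fingers measure 117 mm over their backs; the gripper's body (75 mm by 190 mm) begins 51 mm behind the grasp point.
Start: joints at [-1.099, 0.321, -0.07, 1.45, 0.023, 1.371, -0.057], TCP at [0.287, 0.583, 0.223] pointing down, gripper open.
Joint ranges: [-2.86, 2.86], [-0.3, 2.09], [-1.38, 1.24], [0.06, 2.45], [-1.56, 4.7], [0.09, 2.05], [-2.69, 2.69]. Speed limits (rad/s): [2.57, 2.57, 3.14, 3.14, 3.14, 3.14, 3.14].

### API

Orientations are given as a rotation vector (axis times angle).
In Python, from bench import ctrl gives the robot as it stands.
- The arm moves only by the tool jog_arm, never from a script. Its argument "commands" is a list of rows, each a list of 7 numbers: the opening, from 0 (shut) to 1 (fully open), then the shift along the world's x, y, z scaled (see below), then the turn, a rotation vector about the world's x, y, z scaled (see below). A call has exactly 5 rows; each row is the pose to reach, as a shift and turn from the pose commanded when the call began; what a row does not reach only later rows make up. The controller multiplies each number of a shift by 0.5 m and each number of a turn by 30 degrees. A row lasts 1/12 s, in which the tool goes at most 41.7 mm and 7.16 degrees, less where a joint would pass 70% of its speed; a pose out of reach is approached as far as the arm can. A call with a number of a shift or a turn outside -1 to 1 is refused whole. A call with a gripper value outside its range is refused whole. The fingers move at their own pace and stop on an object; "grip_force" is the grip in N (left out, the last holds). Time passes only in rows, so rows that repeat a pose let the fingers close, or fill a call up. It gives the time, the measured TCP pose, the force, the opening and the grip force at its end, in the units of the state.
- ctrl.get_state(): the state, without advancing time (a new reading comes with each control period).
- ctrl.get_image(name): name is "side" or "top"; returns a dict with "frame" (384x512x3 uint8, red, green, blue), "vfov" (degrees; the focal length in pixels is half the picture's height over the tangent of half this angle, whatever the lens; pixels are square), "cx", "cy" (the principal point, pixels), "camera_from_world" (4x4, takes a point from world to camera coordinates). Camera axes: x right, y down, z forward; pixel columns grow to the right and rows downward; lengths in m; the calibration is good to about 2 mm. A picture is of the moment at which its call begins. There is no depth.
- ctrl.close_job(): hands the job in; it is judged then, once.
The state is a dict: "time": time; "joint_positions": joint angles; "qd": joint speeds; "joint_torque": joint torques, N m; "position": TCP position; "tool_rot": TCP orientation; "ft_force": force on the tool from outside, world axes, zero at the start; "torque": the same for the moment, N m; "grip_width": opening from 0.0 (shut) to 1.0 (fully open); "grip_force": force on a finger pad.
Only numpy, scipy, OpenCV 4.12 (cv2) and the standard library are available. Lean on these libraries where they do the work, as an engineer would, in place of code of your own. Each camera call takes 0.05 s, during which the arm holds its last target. There are 200 camera calls.

## Working session

There is one attempt and no reset: what is moved stays moved. The work goes in short steps, Python scripts to look and compute and a tool call to move; the robot and the scene stay as the last step left them, time stands still between calls to the robot, and variables do not carry over. Pictures are saved under pics/ and viewed, at most 14 in all, crops included, and the job is handed in when it is done.

Besides the shell and the picture viewer there is one more tool, called as name(argument=value, ...) on one line, values as JSON. jog_arm: Moves the arm, as the interface text tells. Shifts and turns lie within -1 to 1; 1 stands for 0.5 m of shift or 30 degrees of turn. Its arguments: {"type":"object","properties":{"commands":{"type":"array","items":{"type":"array","items":{"type":"number","minimum":-1,"maximum":1}}},"grip_force":{"type":"number"}},"required":["commands"]}

```bash
mkdir -p pics; ls
python3 - <<'E'
from bench import ctrl
import cv2,pickle
s=ctrl.get_state();print(s)
d={}
for n in("side","top"):
    im=ctrl.get_image(n);d[n]=im
    print(n,im["vfov"],im["cx"],im["cy"],im["camera_from_world"])
    cv2.imwrite(f"pics/{n}0.png",cv2.resize(im["frame"][:,:,::-1],(800,600),interpolation=cv2.INTER_CUBIC))
pickle.dump(d,open("im0.pkl","wb"))
E
```

```text
pics
{'time': 0.0, 'joint_positions': array([-1.09890202,  0.3218107 , -0.07006566,  1.4517    ,  0.0225972 ,
        1.37079026, -0.05688092]), 'qd': array([-0.00062518,  0.00165937,  0.00065904, -0.0009941 , -0.00066511,
       -0.00148426,  0.00169198]), 'joint_torque': array([ 6.06058666e-05, -4.91296184e+01, -4.03506327e-01, -3.12524700e+01,
       -6.37399871e-02,  4.39145823e-02,  1.95275220e-04]), 'position': array([0.28708676, 0.58253655, 0.2214568 ]), 'tool_rot': array([-7.12713988e-01, -3.05933460e+00,  2.97206236e-03]), 'ft_force': array([-0.20605509,  0.19571496,  0.07023178]), 'torque': array([-0.03425097, -0.00615991,  0.03181468]), 'grip_force': 0.0, 'grip_width': 0.9971310779567867}
side 52.87651034799934 260.09234600029356 196.25210078684714 [[-0.99904366  0.04342484  0.00510465  0.46045254]
 [ 0.01324843  0.41190187 -0.91113189 -0.08339641]
 [-0.04166837 -0.91019291 -0.41208326  1.14564251]
 [ 0.          0.          0.          1.        ]]
top 43.558763280352075 259.8321145470162 179.83785035895556 [[ 3.31796766e-03 -9.99993308e-01  1.54139195e-03  2.80616783e-01]
 [-9.82697096e-01 -3.54602508e-03 -1.85185968e-01  4.63247010e-01]
 [ 1.85190194e-01 -9.00280337e-04 -9.82702285e-01  8.22063542e-01]
 [ 0.00000000e+00  0.00000000e+00  0.00000000e+00  1.00000000e+00]]
```

View pics/top0.png

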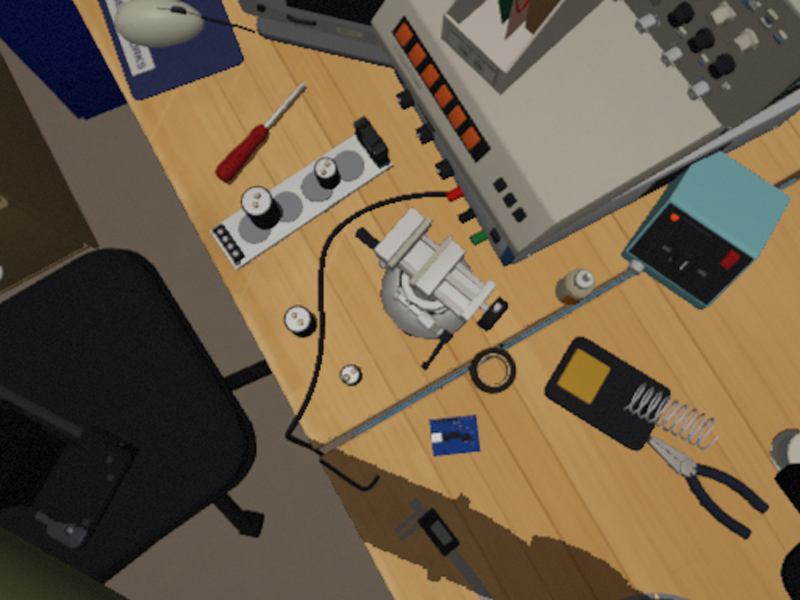

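View pics/side0.png

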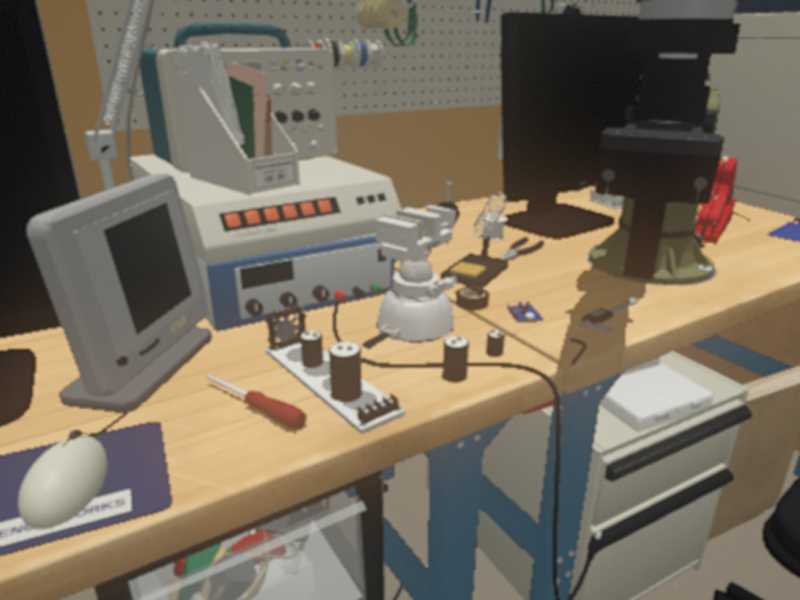

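The top view shows the rail with its fan end at (372,140) and its strip end at (228,243). D is at (257,203), B at (325,168), C at (298,318) and A at (350,374). The side view agrees. Next I back-project these points and overlay the model.

```bash
cat > h.py <<'E'
import numpy as np, cv2, pickle
def cam(im):
    f=im["frame"].shape[0]/2/np.tan(np.radians(im["vfov"])/2); return f,im["cx"],im["cy"],np.asarray(im["camera_from_world"])
def proj(im,P):
    f,cx,cy,T=cam(im); P=np.atleast_2d(P); c=P@T[:3,:3].T+T[:3,3]
    return np.c_[f*c[:,0]/c[:,2]+cx,f*c[:,1]/c[:,2]+cy]
def back(im,uv,z):
    f,cx,cy,T=cam(im); R=T[:3,:3];o=-R.T@T[:3,3]
    d=R.T@np.array([(uv[0]-cx)/f,(uv[1]-cy)/f,1]); return o+d*(z-o[2])/d[2]
def ring(c,r,n=32):
    a=np.linspace(0,2*np.pi,n); return np.c_[c[0]+r*np.cos(a),c[1]+r*np.sin(a),np.full(n,c[2])]
def railpts(r,pts,z):
    c,s=np.cos(r[2]),np.sin(r[2]); return np.array([[r[0]+c*x-s*y,r[1]+s*x+c*y,z] for x,y in pts])
RECT=[(-.116,-.03),(.116,-.03),(.116,.03),(-.116,.03),(-.116,-.03)]
def overlay(im,curves,box,k):
    x0,y0,x1,y1=box; g=cv2.resize(im["frame"][y0:y1,x0:x1,::-1],None,fx=k,fy=k,interpolation=cv2.INTER_CUBIC)
    for P,col in curves:
        q=((proj(im,P)-[x0,y0]+.5)*k-.5).round().astype(np.int32); cv2.polylines(g,[q],False,col,1)
    return g
E
python3 - <<'E'
from h import *
d=pickle.load(open("im0.pkl","rb"));t=d["top"]
s=1/1.5625
for n,(u,v,z) in dict(D=(257,203,.068),B=(325,168,.048),C=(298,318,.05),A=(350,374,.03),bottle=(582,274,.105),tape=(492,370,.019),board=(455,435,.01),vise=(425,300,.02),p1=(253,232,.008),p2=(287,207,.008),p3=(347,165,.008),c1=(237,268,.008),c2=(210,233,.008),c3=(392,165,.008)).items():
    print(n,back(t,(u*s,v*s),z).round(4))
# auto refine of discs: bright low-saturation centroid
hsv=cv2.cvtColor(t["frame"],cv2.COLOR_RGB2HSV)
for n,(u,v) in dict(D=(257,203),B=(325,168),C=(298,318),A=(350,374)).items():
    u,v=int(u*s),int(v*s);w=hsv[v-9:v+10,u-9:u+10]
    print(n,u,v);print(w[::2,::2,2])
E
```

```text
D [0.5475 0.4524 0.068 ]
B [0.5965 0.3781 0.048 ]
C [0.4179 0.4043 0.05  ]
A [0.3563 0.3458 0.03  ]
bottle [0.4589 0.0939 0.105 ]
tape [0.3622 0.1822 0.019 ]
board [0.2881 0.2251 0.01  ]
vise [0.4439 0.2597 0.02  ]
p1 [0.5287 0.4682 0.008 ]
p2 [0.5604 0.4279 0.008 ]
p3 [0.6145 0.3556 0.008 ]
c1 [0.4841 0.4856 0.008 ]
c2 [0.5273 0.5203 0.008 ]
c3 [0.6147 0.3    0.008 ]
D 164 129
[[182 179 129 145 159 159 140 124 176 175]
 [184 123 176 179 179 179 179 169  80 166]
 [118 176 181 182 156 144 170 182 171 121]
 [126 181 181 181 149 112 176 183 182  77]
 [159 182 182 182 181 180 182 183 183 103]
 [159 181 181 171 155 171 184 184 183  71]
 [ 88 185 184 180 141 160 184 183 163  25]
 [131 134 184 185 185 184 184 172  65  11]
 [176 106 114 155 181 170 135  45  12   5]
 [164 118  39  23  26  24  14  13  10  18]]
B 208 107
[[181 182 183 182 176 177 177 175 165 133]
 [182 182 183 161 142 141 171 175 124 117]
 [183 178 134 147 170 155 142  77 115 117]
 [176 157 156 181 176 149 162 131 101 115]
 [178 113 179 181 173 126 178 182  74 117]
 [177 101 181 173 144 183 181 182  35 117]
 [134  67 168 165 14
[... 334 characters left out ...]

 [145 173 192 161 134 193 192 192 154  21]
 [141 178 192 190 188 171 165 192 172  29]
 [144 172 194 192 193 176 158 192 145  19]
 [183  89 193 193 193 186 177 191  74  10]
 [183 154 125 189 192 193 171  95  18  14]
 [183 184 171  63  80  70  25  11   6   9]]
A 224 239
[[185 184 185 185 183 184 187 182 184 183]
 [184 185 183 184 183 184 185 185 182 181]
 [181 184 163 129 132 143  71 137 182 182]
 [181 183 132 193 198 180 127  46 165 181]
 [183 129 181 200 198 176 160 126 119 181]
 [184 134 145 129 158 194 198 122  71 183]
 [185 173 102 148 116 199 199  59  76 183]
 [185 185 119  81 170 168  97  24 177 183]
 [185 186 185 166  72  53  91 178 184 183]
 [186 186 186 185 184 185 184 183 184 182]]
```

```bash
cat > ov.py <<'E'
from h import *
def draw(d,r,caps,fn,bt=(125,75,265,265),bs=(160,180,340,280)):
    G,Rr,Y=(0,255,0),(0,0,255),(255,255,0)
    cur=[(railpts(r,RECT,.008),G)]
    for x in(-.069,-.023,.023,.069): cur.append((ring(railpts(r,[(x,0)],.008)[0],.02),Y))
    for x,y,z0,D,h in caps: cur+=[(ring((x,y,z0+h),D/2),Rr),(ring((x,y,z0),D/2),Rr)]
    a=overlay(d["top"],cur,bt,3);b=overlay(d["side"],cur,bs,2.1)
    H=max(a.shape[0],b.shape[0]);p=lambda i:cv2.copyMakeBorder(i,0,H-i.shape[0],0,0,0)
    cv2.imwrite(fn,np.hstack([p(a),p(b)]))
E
python3 - <<'E'
from ov import *
d=pickle.load(open("im0.pkl","rb"))
r=(.5715,.4115,np.radians(-55.5))
caps=[(.5475,.4524,.008,.037,.06),(.5965,.3781,.008,.028,.04),(.4179,.4043,0,.032,.05),(.3563,.3458,0,.024,.03)]
draw(d,r,caps,"pics/ov1.png")
E
```

```text
(no output)
```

View pics/ov1.png

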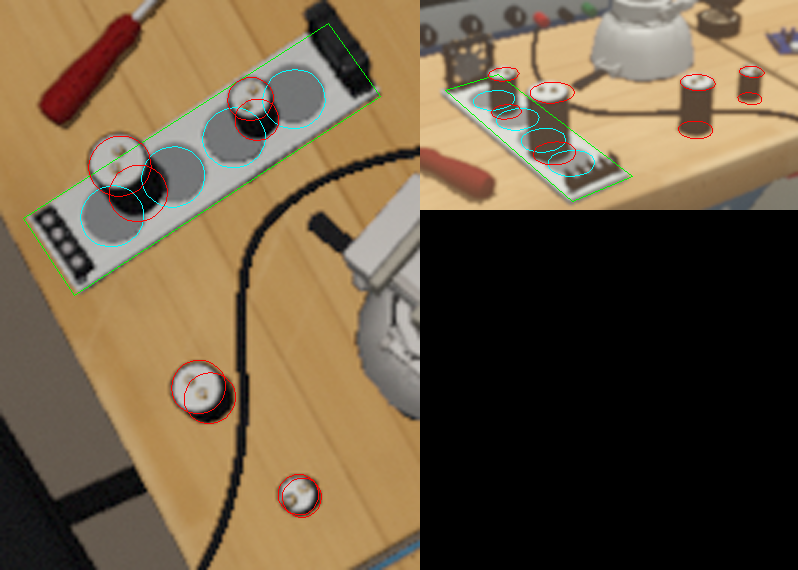

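The model fits both views closely. Rail centre is about (0.5715, 0.4115) at −55.5°, with the fan at +x. Pad targets are A (.6106,.3546), B (.5845,.3925), C (.5585,.4305) and D (.5324,.4684). I'll start with D.

jog_arm(commands=[[1, 0.052, -0.026, -0.01, 0, 0, -0.195], [1, 0.104, -0.052, -0.02, 0, 0, -0.39], [1, 0.156, -0.078, -0.03, 0, 0, -0.585], [1, 0.208, -0.104, -0.04, 0, 0, -0.78], [1, 0.26, -0.13, -0.05, 0, 0, -0.976]], grip_force=20)

```text
time: 0.52
position: [0.4182, 0.5171, 0.1968]
tool_rot: [1.47, 2.777, -0.001]
ft_force: [-0.9, 1.2, 0.8]
grip_width: 1.0
grip_force: 0.0
```

jog_arm(commands=[[1, 0.065, -0.033, -0.013, 0, 0, 0], [1, 0.13, -0.065, -0.026, 0, 0, 0], [1, 0.195, -0.098, -0.04, 0, 0, 0], [1, 0.26, -0.13, -0.053, 0, 0, 0], [1, 0.26, -0.13, -0.053, 0, 0, 0]])

```text
time: 0.93
position: [0.5554, 0.444, 0.1683]
tool_rot: [1.476, 2.766, -0.008]
ft_force: [0.6, -2.4, -0.3]
grip_width: 1.0
grip_force: 0.0
```

jog_arm(commands=[[1, 0, 0, 0, 0, 0, 0], [1, 0, 0, 0, 0, 0, 0], [1, 0, 0, 0, 0, 0, 0], [1, 0, 0, 0, 0, 0, 0], [1, 0, 0, 0, 0, 0, 0]])

```text
time: 1.35
position: [0.546, 0.4544, 0.1715]
tool_rot: [-1.459, -2.782, -0.001]
ft_force: [-0.3, 1.0, 0.1]
grip_width: 1.003
grip_force: 0.0
```

jog_arm(commands=[[1, 0, 0, -0.06, 0, 0, 0], [1, 0, 0, -0.13, 0, 0, 0], [1, 0, 0, -0.2, 0, 0, 0], [1, 0, 0, -0.25, 0, 0, 0], [1, 0, 0, -0.284, 0, 0, 0]])

```text
time: 1.77
position: [0.5449, 0.4525, 0.0256]
tool_rot: [-1.46, -2.78, 0.006]
ft_force: [-0.7, 0.2, -0.1]
grip_width: 1.002
grip_force: 0.0
```

jog_arm(commands=[[1, 0, 0, 0, 0, 0, 0], [1, 0, 0, 0, 0, 0, 0], [1, 0, 0, 0, 0, 0, 0], [1, 0, 0, 0, 0, 0, 0], [1, 0, 0, 0, 0, 0, 0]])

```text
time: 2.18
position: [0.5483, 0.4541, 0.0314]
tool_rot: [1.462, 2.779, 0.005]
ft_force: [-0.2, 0.1, -0.2]
grip_width: 0.999
grip_force: 0.0
```

Run:
```python
from bench import ctrl
import cv2
im=ctrl.get_image("side")["frame"][150:290,130:370,::-1]
cv2.imwrite("pics/s1.png",cv2.resize(im,None,fx=3,fy=3,interpolation=cv2.INTER_CUBIC))
print(ctrl.get_state()["position"],ctrl.get_state()["tool_rot"])
```

```text
[0.54814331 0.45383736 0.03100127] [1.46246506 2.77925376 0.00438082]
```

View pics/s1.png

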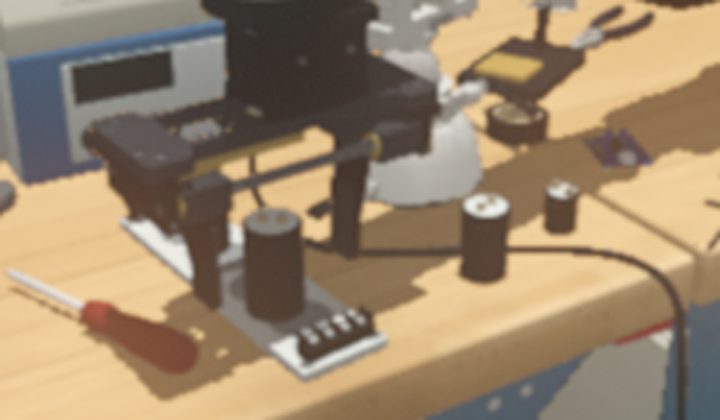

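The fingers straddle D cleanly, with the finger feet at (205,300) and (345,250) either side of the cap at (272,265). Closing.

jog_arm(commands=[[0.2, 0, 0, 0, 0, 0, 0], [0.2, 0, 0, 0, 0, 0, 0], [0.2, 0, 0, 0, 0, 0, 0], [0.2, 0, 0, 0, 0, 0, 0], [0.2, 0, 0, 0, 0, 0, 0]])

```text
time: 2.65
position: [0.5473, 0.453, 0.0291]
tool_rot: [1.463, 2.78, 0.0]
ft_force: [0.1, 0.0, -0.2]
grip_width: 0.709
grip_force: 0.0
```

jog_arm(commands=[[0.2, 0, 0, 0, 0, 0, 0], [0.2, 0, 0, 0, 0, 0, 0], [0.2, 0, 0, 0, 0, 0, 0], [0.2, 0, 0, 0, 0, 0, 0], [0.2, 0, 0, 0, 0, 0, 0]])

```text
time: 3.07
position: [0.5474, 0.4531, 0.0291]
tool_rot: [1.463, 2.78, 0.0]
ft_force: [-0.2, -0.6, -0.7]
grip_width: 0.403
grip_force: 20.0
```

```bash
python3 -c "
from bench import ctrl
print(ctrl.get_state())"
```

```text
{'time': 3.0667, 'joint_positions': array([-0.8072305 ,  0.58436387,  0.10897566,  1.48253649, -0.06800689,
        1.07815994, -0.08206032]), 'qd': array([ 0.00061368,  0.00028623,  0.00063441,  0.00291067, -0.00047899,
        0.00116835, -0.00084805]), 'joint_torque': array([-2.74052803e-02, -5.88417935e+01,  2.38624692e+00, -2.78157806e+01,
       -7.00504007e-02,  1.78164686e-01, -1.34427981e-03]), 'position': array([0.54741304, 0.45308874, 0.02906369]), 'tool_rot': array([1.46289861e+00, 2.77997645e+00, 2.67230863e-04]), 'ft_force': array([-0.17289984, -0.6423235 , -0.71855297]), 'torque': array([-0.01236247,  0.00336117, -0.03920301]), 'grip_force': 19.959273894201033, 'grip_width': 0.4030051576354481}
```

jog_arm(commands=[[0.2, 0, 0, 0.01, 0, 0, 0], [0.2, 0, 0, 0.03, 0, 0, 0], [0.2, 0, 0, 0.03, 0, 0, 0], [0.2, -0.008, 0.008, 0.03, 0, 0, 0], [0.2, -0.016, 0.016, 0.03, 0, 0, 0]])

```text
time: 3.48
position: [0.5394, 0.461, 0.0444]
tool_rot: [1.464, 2.779, 0.001]
ft_force: [-0.5, -0.1, -1.7]
grip_width: 0.411
grip_force: 20.0
```

jog_arm(commands=[[0.2, -0.008, 0.008, 0, 0, 0, 0], [0.2, -0.015, 0.016, 0, 0, 0, 0], [0.2, -0.015, 0.016, 0, 0, 0, 0], [0.2, -0.015, 0.016, 0, 0, 0, 0], [0.2, -0.015, 0.016, 0, 0, 0, 0]])

```text
time: 3.9
position: [0.5318, 0.4689, 0.0439]
tool_rot: [1.463, 2.78, -0.001]
ft_force: [-0.6, -1.5, -2.1]
grip_width: 0.409
grip_force: 20.0
```

jog_arm(commands=[[0.2, 0, 0, 0, 0, 0, 0], [0.2, 0, 0, 0, 0, 0, 0], [0.2, 0, 0, 0, 0, 0, 0], [0.2, 0, 0, 0, 0, 0, 0], [0.2, 0, 0, 0, 0, 0, 0]])

```text
time: 4.32
position: [0.5319, 0.4689, 0.0441]
tool_rot: [1.463, 2.78, 0.0]
ft_force: [1.1, -0.4, -0.4]
grip_width: 0.403
grip_force: 20.0
```

Run:
```python
from bench import ctrl
import cv2
im=ctrl.get_image("side")["frame"][150:290,130:370,::-1]
cv2.imwrite("pics/s2.png",cv2.resize(im,None,fx=3,fy=3,interpolation=cv2.INTER_CUBIC))
print(ctrl.get_state()["position"],ctrl.get_state()["tool_rot"],ctrl.get_state()["ft_force"])
```

```text
[0.53189193 0.46895319 0.04408329] [1.46326149e+00 2.77993605e+00 2.93116569e-05] [ 0.30712211 -0.21614277 -1.0905651 ]
```

View pics/s2.png

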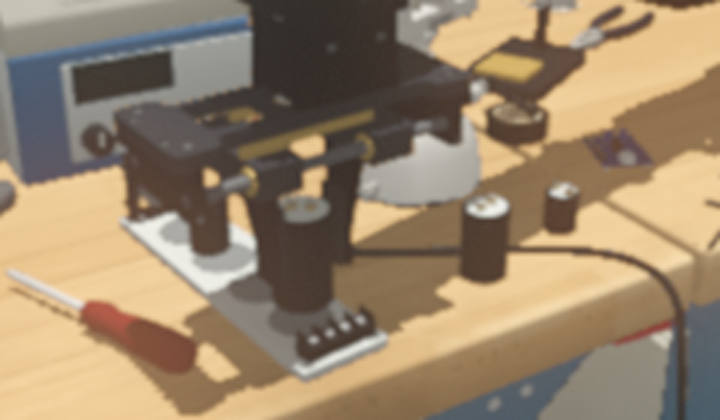

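D is held upright at (303,255) over its pad, and B at (210,230) is untouched. Now I lower D, release it and rise.

jog_arm(commands=[[0.2, 0, 0, -0.012, 0, 0, 0], [0.2, 0, 0, -0.02, 0, 0, 0], [0.2, 0, 0, -0.026, 0, 0, 0], [0.2, 0, 0, -0.03, 0, 0, 0], [0.2, 0, 0, -0.03, 0, 0, 0]])

```text
time: 4.78
position: [0.5316, 0.4689, 0.029]
tool_rot: [-1.463, -2.78, 0.001]
ft_force: [-0.1, -1.0, 0.3]
grip_width: 0.405
grip_force: 20.0
```

jog_arm(commands=[[0.2, 0, 0, 0, 0, 0, 0], [0.2, 0, 0, 0, 0, 0, 0], [0.6, 0, 0, 0, 0, 0, 0], [1, 0, 0, 0, 0, 0, 0], [1, 0, 0, 0, 0, 0, 0]])

```text
time: 5.2
position: [0.5321, 0.4693, 0.0293]
tool_rot: [1.463, 2.78, 0.001]
ft_force: [0.4, -0.1, -0.1]
grip_width: 0.559
grip_force: 0.0
```

jog_arm(commands=[[1, 0, 0, 0, 0, 0, 0], [1, 0, 0, 0, 0, 0, 0], [1, 0, 0, 0, 0, 0, 0], [1, 0, 0, 0, 0, 0, 0], [1, 0, 0, 0, 0, 0, 0]])

```text
time: 5.62
position: [0.5318, 0.4691, 0.0291]
tool_rot: [1.463, 2.78, 0.0]
ft_force: [1.1, 0.1, 0.7]
grip_width: 0.929
grip_force: 0.0
```

jog_arm(commands=[[1, 0, 0, 0.03, 0, 0, 0], [1, 0, 0, 0.08, 0, 0, 0], [1, 0, 0, 0.14, 0, 0, 0], [1, 0, 0, 0.16, 0, 0, 0], [1, 0, 0, 0.16, 0, 0, 0]])

```text
time: 6.03
position: [0.5341, 0.471, 0.1146]
tool_rot: [1.462, 2.778, 0.013]
ft_force: [-0.2, -1.1, -0.0]
grip_width: 1.0
grip_force: 0.0
```

jog_arm(commands=[[1, 0, 0, 0, 0, 0, 0], [1, 0, 0, 0, 0, 0, 0], [1, 0, 0, 0, 0, 0, 0], [1, 0, 0, 0, 0, 0, 0], [1, 0, 0, 0, 0, 0, 0]])

```text
time: 6.45
position: [0.5313, 0.4686, 0.1076]
tool_rot: [-1.463, -2.78, 0.003]
ft_force: [0.4, -0.4, 0.2]
grip_width: 1.002
grip_force: 0.0
```

jog_arm(commands=[[1, 0.032, -0.045, 0, 0, 0, 0], [1, 0.065, -0.09, 0, 0, 0, 0], [1, 0.1, -0.136, 0, 0, 0, 0], [1, 0.13, -0.181, 0, 0, 0, 0], [1, 0.13, -0.181, 0, 0, 0, 0]])

```text
time: 6.87
position: [0.602, 0.3698, 0.1086]
tool_rot: [1.474, 2.768, -0.006]
ft_force: [0.3, -2.4, 0.5]
grip_width: 0.999
grip_force: 0.0
```

jog_arm(commands=[[1, 0, 0, 0, 0, 0, 0], [1, 0, 0, 0, 0, 0, 0], [1, 0, 0, 0, 0, 0, 0], [1, 0, 0, 0, 0, 0, 0], [1, 0, 0, 0, 0, 0, 0]])

```text
time: 7.28
position: [0.5958, 0.3801, 0.109]
tool_rot: [-1.459, -2.781, -0.0]
ft_force: [-0.5, -0.2, 0.3]
grip_width: 0.997
grip_force: 0.0
```

Run:
```python
from bench import ctrl
import cv2,pickle
d={n:ctrl.get_image(n) for n in("side","top")}
pickle.dump(d,open("im1.pkl","wb"))
from ov import *
draw(d,(.5715,.4115,np.radians(-55.5)),[(.5965,.3781,.008,.028,.04),(.5324,.4684,.008,.037,.06)],"pics/ov2.png")
print(ctrl.get_state()["position"],ctrl.get_state()["tool_rot"],ctrl.get_state()["ft_force"])
```

```text
[0.59623849 0.37946457 0.10903356] [-1.46094988e+00 -2.78105657e+00 -1.77038062e-04] [ 0.00651829 -0.73278421  0.23528084]
```

View pics/ov2.png

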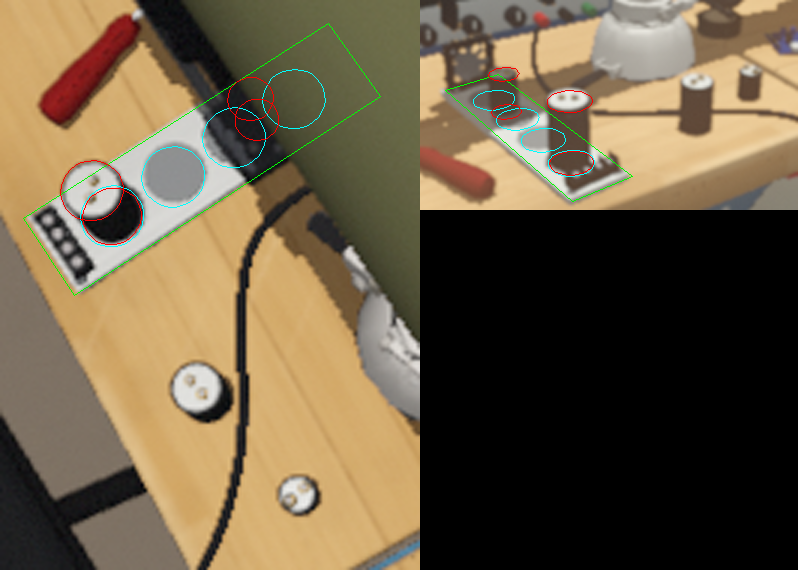

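D sits on its pad within about 1 mm, with its disc at (93,190). The gripper is now above B, so I descend and grip.

jog_arm(commands=[[1, 0, 0, -0.05, 0, 0, 0], [1, 0, 0, -0.1, 0, 0, 0], [1, 0, 0, -0.14, 0, 0, 0], [1, 0, 0, -0.17, 0, 0, 0], [1, 0, 0, -0.182, 0, 0, 0]])

```text
time: 7.8
position: [0.5951, 0.3779, 0.0151]
tool_rot: [-1.461, -2.779, 0.006]
ft_force: [-0.4, -0.3, -0.5]
grip_width: 1.003
grip_force: 0.0
```

jog_arm(commands=[[1, 0, 0, 0, 0, 0, 0], [1, 0, 0, 0, 0, 0, 0], [1, 0, 0, 0, 0, 0, 0], [0.15, 0, 0, 0, 0, 0, 0], [0.15, 0, 0, 0, 0, 0, 0]])

```text
time: 8.22
position: [0.5976, 0.3791, 0.0195]
tool_rot: [1.463, 2.779, 0.003]
ft_force: [0.3, 0.2, -0.7]
grip_width: 0.922
grip_force: 0.0
```

jog_arm(commands=[[0.15, 0, 0, 0, 0, 0, 0], [0.15, 0, 0, 0, 0, 0, 0], [0.15, 0, 0, 0, 0, 0, 0], [0.15, 0, 0, 0, 0, 0, 0], [0.15, 0, 0, 0, 0, 0, 0]])

```text
time: 8.63
position: [0.5968, 0.3786, 0.0181]
tool_rot: [1.463, 2.78, 0.0]
ft_force: [-0.8, -0.1, 0.3]
grip_width: 0.556
grip_force: 0.0
```

jog_arm(commands=[[0.15, 0, 0, 0, 0, 0, 0], [0.15, 0, 0, 0, 0, 0, 0], [0.15, 0, 0, 0, 0, 0, 0], [0.15, 0, 0, 0, 0, 0, 0], [0.15, 0, 0, 0, 0, 0, 0]])

```text
time: 9.05
position: [0.5968, 0.3786, 0.018]
tool_rot: [1.463, 2.78, 0.0]
ft_force: [-0.2, -0.4, 0.3]
grip_width: 0.302
grip_force: 20.0
```

jog_arm(commands=[[0.15, 0, 0, 0.01, 0, 0, 0], [0.15, 0, 0, 0.03, 0, 0, 0], [0.15, 0, 0, 0.03, 0, 0, 0], [0.15, -0.006, 0.007, 0.03, 0, 0, 0], [0.15, -0.012, 0.014, 0.03, 0, 0, 0]])

```text
time: 9.47
position: [0.591, 0.3856, 0.0336]
tool_rot: [1.464, 2.779, 0.001]
ft_force: [-0.4, 0.5, -0.4]
grip_width: 0.306
grip_force: 20.0
```

jog_arm(commands=[[0.15, -0.006, 0.007, 0, 0, 0, 0], [0.15, -0.013, 0.014, 0, 0, 0, 0], [0.15, -0.013, 0.014, 0, 0, 0, 0], [0.15, -0.013, 0.014, 0, 0, 0, 0], [0.15, -0.013, 0.014, 0, 0, 0, 0]])

```text
time: 9.88
position: [0.5843, 0.3924, 0.0329]
tool_rot: [1.463, 2.78, -0.0]
ft_force: [0.2, 0.5, -0.9]
grip_width: 0.298
grip_force: 20.0
```

jog_arm(commands=[[0.15, 0, 0, 0, 0, 0, 0], [0.15, 0, 0, -0.012, 0, 0, 0], [0.15, 0, 0, -0.022, 0, 0, 0], [0.15, 0, 0, -0.027, 0, 0, 0], [0.15, 0, 0, -0.03, 0, 0, 0]])

```text
time: 10.3
position: [0.5838, 0.392, 0.018]
tool_rot: [-1.463, -2.779, 0.003]
ft_force: [-3.5, -2.3, 9.9]
grip_width: 0.302
grip_force: 20.0
```

jog_arm(commands=[[0.15, 0, 0, 0, 0, 0, 0], [0.15, 0, 0, 0, 0, 0, 0], [0.6, 0, 0, 0, 0, 0, 0], [1, 0, 0, 0, 0, 0, 0], [1, 0, 0, 0, 0, 0, 0]])

```text
time: 10.72
position: [0.5844, 0.3928, 0.018]
tool_rot: [1.463, 2.78, 0.001]
ft_force: [-0.4, -0.5, 0.1]
grip_width: 0.451
grip_force: 0.0
```

jog_arm(commands=[[1, 0, 0, 0, 0, 0, 0], [1, 0, 0, 0, 0, 0, 0], [1, 0, 0, 0, 0, 0, 0], [1, 0, 0, 0, 0, 0, 0], [1, 0, 0, 0, 0, 0, 0]])

```text
time: 11.13
position: [0.5843, 0.3926, 0.018]
tool_rot: [1.463, 2.78, 0.0]
ft_force: [0.5, 0.4, -0.4]
grip_width: 0.824
grip_force: 0.0
```

jog_arm(commands=[[1, 0, 0, 0.03, 0, 0, 0], [1, 0, 0, 0.08, 0, 0, 0], [1, 0, 0, 0.14, 0, 0, 0], [1, 0, 0, 0.2, 0, 0, 0], [1, 0, 0, 0.25, 0, 0, 0]])

```text
time: 11.55
position: [0.5849, 0.3929, 0.1469]
tool_rot: [1.463, 2.779, 0.004]
ft_force: [1.6, 0.7, 1.1]
grip_width: 0.997
grip_force: 0.0
```

jog_arm(commands=[[1, 0, 0, 0, 0, 0, 0], [1, 0, 0, 0, 0, 0, 0], [1, 0, 0, 0, 0, 0, 0], [1, 0, 0, 0, 0, 0, 0], [1, 0, 0, 0, 0, 0, 0]])

```text
time: 11.97
position: [0.5835, 0.3921, 0.1415]
tool_rot: [-1.462, -2.779, 0.004]
ft_force: [0.0, 0.6, -0.5]
grip_width: 0.997
grip_force: 0.0
```

jog_arm(commands=[[1, -0.04, 0.02, 0, 0, 0, 0], [1, -0.09, 0.04, 0, 0, 0, 0], [1, -0.14, 0.06, 0, 0, 0, 0], [1, -0.18, 0.07, 0, 0, 0, 0], [1, -0.22, 0.06, 0, 0, 0, 0]])

```text
time: 12.38
position: [0.4713, 0.425, 0.1417]
tool_rot: [-1.457, -2.781, 0.001]
ft_force: [-0.3, -0.9, 0.6]
grip_width: 1.003
grip_force: 0.0
```

jog_arm(commands=[[1, -0.05, -0.02, 0, 0, 0, 0], [1, -0.09, -0.03, 0, 0, 0, 0], [1, -0.113, -0.037, 0, 0, 0, 0], [1, -0.113, -0.037, 0, 0, 0, 0], [1, -0.113, -0.037, 0, 0, 0, 0]])

```text
time: 12.8
position: [0.4175, 0.404, 0.1427]
tool_rot: [1.462, 2.781, -0.001]
ft_force: [-0.2, -0.6, 0.2]
grip_width: 1.0
grip_force: 0.0
```

jog_arm(commands=[[1, 0, 0, 0, 0, 0, 0], [1, 0, 0, 0, 0, 0, 0], [1, 0, 0, 0, 0, 0, 0], [1, 0, 0, 0, 0, 0, 0], [1, 0, 0, 0, 0, 0, 0]])

```text
time: 13.22
position: [0.4182, 0.404, 0.1429]
tool_rot: [1.464, 2.78, -0.0]
ft_force: [0.3, 0.4, 0.6]
grip_width: 0.996
grip_force: 0.0
```

Run:
```python
from bench import ctrl
import cv2,pickle
d={n:ctrl.get_image(n) for n in("side","top")}
pickle.dump(d,open("im2.pkl","wb"))
from ov import *
draw(d,(.5715,.4115,np.radians(-55.5)),[(.5845,.3925,.008,.028,.04),(.4179,.4043,0,.032,.05)],"pics/ov3.png")
print(ctrl.get_state()["position"],ctrl.get_state()["tool_rot"],ctrl.get_state()["ft_force"])
```

```text
[0.41802573 0.40405936 0.14297716] [ 1.46327027e+00  2.77987809e+00 -1.29638894e-04] [-0.66256791 -0.61235833 -0.56662532]
```

View pics/ov3.png

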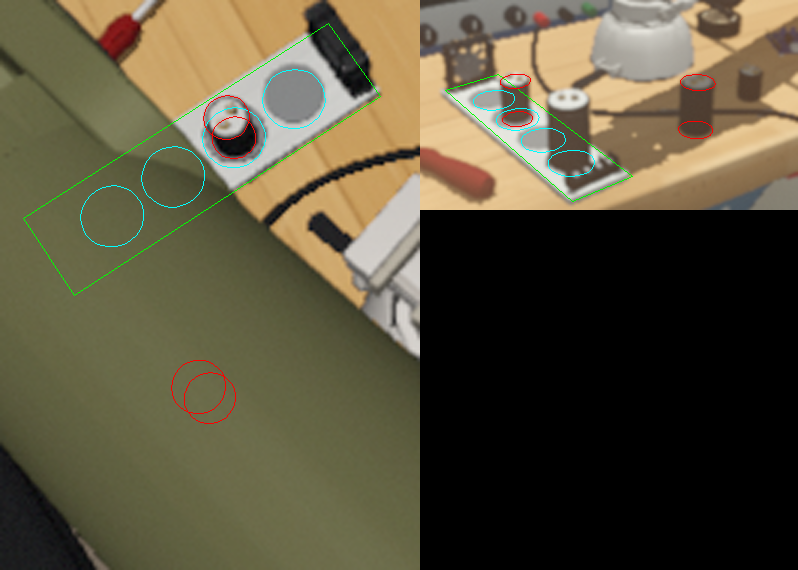

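B is on its pad, with its disc at (229,121) against a model value of (227,118). The gripper is over C, so I descend and grip.

jog_arm(commands=[[1, 0, 0, -0.06, 0, 0, 0], [1, 0, 0, -0.12, 0, 0, 0], [1, 0, 0, -0.18, 0, 0, 0], [1, 0, 0, -0.22, 0, 0, 0], [1, 0, 0, -0.238, 0, 0, 0]])

```text
time: 13.73
position: [0.4161, 0.4023, 0.0207]
tool_rot: [-1.462, -2.779, 0.008]
ft_force: [-0.4, -0.2, 0.6]
grip_width: 1.002
grip_force: 0.0
```

jog_arm(commands=[[1, 0, 0, 0, 0, 0, 0], [1, 0, 0, 0, 0, 0, 0], [0.2, 0, 0, 0, 0, 0, 0], [0.2, 0, 0, 0, 0, 0, 0], [0.2, 0, 0, 0, 0, 0, 0]])

```text
time: 14.15
position: [0.4187, 0.405, 0.0257]
tool_rot: [1.463, 2.779, 0.004]
ft_force: [0.0, 0.2, 0.3]
grip_width: 0.854
grip_force: 0.0
```

jog_arm(commands=[[0.2, 0, 0, 0, 0, 0, 0], [0.2, 0, 0, 0, 0, 0, 0], [0.2, 0, 0, 0, 0, 0, 0], [0.2, 0, 0, 0, 0, 0, 0], [0.2, 0, 0, 0, 0, 0, 0]])

```text
time: 14.57
position: [0.4178, 0.404, 0.0241]
tool_rot: [1.463, 2.78, 0.0]
ft_force: [-0.4, 0.6, -0.2]
grip_width: 0.475
grip_force: 0.0
```

jog_arm(commands=[[0.2, 0, 0, 0, 0, 0, 0], [0.2, 0, 0, 0, 0, 0, 0], [0.2, 0, 0, 0, 0, 0, 0], [0.2, 0, 0, 0, 0, 0, 0], [0.2, 0, 0, 0, 0, 0, 0]])

```text
time: 14.98
position: [0.4178, 0.4041, 0.024]
tool_rot: [1.463, 2.78, 0.0]
ft_force: [0.7, -0.3, -0.4]
grip_width: 0.353
grip_force: 20.2
```

jog_arm(commands=[[0.2, 0, 0, 0.03, 0, 0, 0], [0.2, 0, 0, 0.08, 0, 0, 0], [0.2, 0, 0, 0.14, 0, 0, 0], [0.2, 0, 0, 0.19, 0, 0, 0], [0.2, 0, 0, 0.22, 0, 0, 0]])

```text
time: 15.4
position: [0.4187, 0.405, 0.1371]
tool_rot: [1.463, 2.779, 0.006]
ft_force: [-0.2, 0.9, -0.7]
grip_width: 0.349
grip_force: 20.2
```

jog_arm(commands=[[0.2, 0.05, 0.01, 0, 0, 0, 0], [0.2, 0.11, 0.02, 0, 0, 0, 0], [0.2, 0.17, 0.032, 0, 0, 0, 0], [0.2, 0.23, 0.044, 0, 0, 0, 0], [0.2, 0.281, 0.053, 0, 0, 0, 0]])

```text
time: 15.82
position: [0.56, 0.4305, 0.1337]
tool_rot: [1.463, 2.78, -0.0]
ft_force: [-0.0, -0.0, -0.5]
grip_width: 0.351
grip_force: 20.2
```

jog_arm(commands=[[0.2, 0, 0, 0, 0, 0, 0], [0.2, 0, 0, 0, 0, 0, 0], [0.2, 0, 0, 0, 0, 0, 0], [0.2, 0, 0, 0, 0, 0, 0], [0.2, 0, 0, 0, 0, 0, 0]])

```text
time: 16.23
position: [0.557, 0.4311, 0.1343]
tool_rot: [-1.461, -2.781, -0.0]
ft_force: [-0.2, 0.4, -1.1]
grip_width: 0.347
grip_force: 20.2
```

jog_arm(commands=[[0.2, 0, 0, 0, 0, 0, 0], [0.2, 0, 0, 0, 0, 0, 0], [0.2, 0, 0, 0, 0, 0, 0], [0.2, 0, 0, 0, 0, 0, 0], [0.2, 0, 0, 0, 0, 0, 0]])

```text
time: 16.65
position: [0.5582, 0.4306, 0.1342]
tool_rot: [1.463, 2.78, 0.0]
ft_force: [-0.2, -0.3, -0.7]
grip_width: 0.351
grip_force: 20.2
```

Run:
```python
from bench import ctrl
import cv2
im=ctrl.get_image("side")["frame"][150:290,130:370,::-1]
cv2.imwrite("pics/s3.png",cv2.resize(im,None,fx=3,fy=3,interpolation=cv2.INTER_CUBIC))
print(ctrl.get_state()["position"],ctrl.get_state()["tool_rot"],ctrl.get_state()["ft_force"])
```

```text
[0.55827754 0.43058372 0.13415861] [1.46285552e+00 2.78009295e+00 1.93105110e-04] [ 0.06165572  0.60228354 -0.24767896]
```

View pics/s3.png

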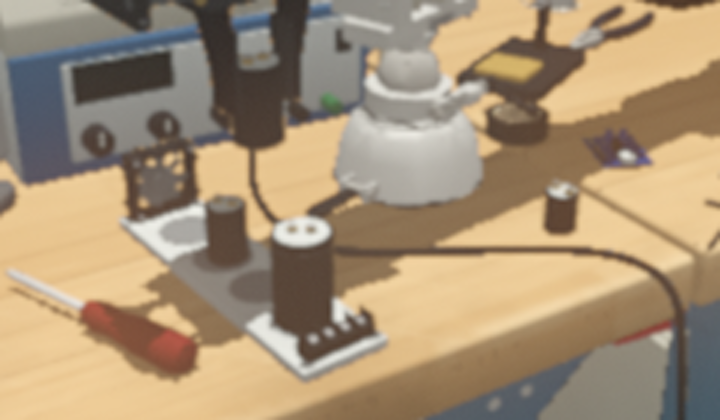

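C is held upright at (260,100) above its pad, and B and D are standing correctly. Lowering.

jog_arm(commands=[[0.2, 0, 0, -0.05, 0, 0, 0], [0.2, 0, 0, -0.1, 0, 0, 0], [0.2, 0, 0, -0.13, 0, 0, 0], [0.2, 0, 0, -0.155, 0, 0, 0], [0.2, 0, 0, -0.17, 0, 0, 0]])

```text
time: 17.12
position: [0.5576, 0.43, 0.0472]
tool_rot: [-1.463, -2.779, 0.003]
ft_force: [-0.4, -0.5, -0.9]
grip_width: 0.347
grip_force: 20.2
```

jog_arm(commands=[[0.2, 0, 0, 0, 0, 0, 0], [0.2, 0, 0, -0.01, 0, 0, 0], [0.2, 0, 0, -0.02, 0, 0, 0], [0.2, 0, 0, -0.028, 0, 0, 0], [0.2, 0, 0, -0.033, 0, 0, 0]])

```text
time: 17.53
position: [0.5584, 0.4307, 0.0326]
tool_rot: [1.463, 2.78, 0.001]
ft_force: [-0.2, 0.6, -1.0]
grip_width: 0.354
grip_force: 20.2
```

jog_arm(commands=[[0.2, 0, 0, 0, 0, 0, 0], [0.2, 0, 0, 0, 0, 0, 0], [0.2, 0, 0, 0, 0, 0, 0], [0.6, 0, 0, 0, 0, 0, 0], [1, 0, 0, 0, 0, 0, 0]])

```text
time: 17.95
position: [0.5586, 0.4308, 0.0331]
tool_rot: [1.463, 2.78, 0.001]
ft_force: [0.1, -1.2, 0.2]
grip_width: 0.429
grip_force: 0.0
```

jog_arm(commands=[[1, 0, 0, 0, 0, 0, 0], [1, 0, 0, 0, 0, 0, 0], [1, 0, 0, 0, 0, 0, 0], [1, 0, 0, 0, 0, 0, 0], [1, 0, 0, 0, 0, 0, 0]])

```text
time: 18.37
position: [0.5583, 0.4306, 0.0326]
tool_rot: [1.463, 2.78, 0.0]
ft_force: [-0.3, -0.0, -0.1]
grip_width: 0.793
grip_force: 0.0
```

jog_arm(commands=[[1, 0, 0, 0.03, 0, 0, 0], [1, 0, 0, 0.08, 0, 0, 0], [1, 0, 0, 0.13, 0, 0, 0], [1, 0, 0, 0.18, 0, 0, 0], [1, 0, 0, 0.22, 0, 0, 0]])

```text
time: 18.78
position: [0.559, 0.4311, 0.1463]
tool_rot: [1.463, 2.779, 0.005]
ft_force: [0.2, 0.2, 0.2]
grip_width: 0.992
grip_force: 0.0
```

jog_arm(commands=[[1, 0, 0, 0, 0, 0, 0], [1, 0, 0, 0, 0, 0, 0], [1, 0, 0, 0, 0, 0, 0], [1, 0, 0, 0, 0, 0, 0], [1, 0, 0, 0, 0, 0, 0]])

```text
time: 19.2
position: [0.5576, 0.43, 0.141]
tool_rot: [-1.463, -2.779, 0.004]
ft_force: [0.1, -0.0, -0.2]
grip_width: 1.003
grip_force: 0.0
```

jog_arm(commands=[[1, -0.05, 0, 0, 0, 0, 0], [1, -0.1, -0.01, 0, 0, 0, 0], [1, -0.16, -0.015, 0, 0, 0, 0], [1, -0.21, -0.02, 0, 0, 0, 0], [1, -0.254, -0.03, 0, 0, 0, 0]])

```text
time: 19.62
position: [0.4287, 0.4157, 0.1415]
tool_rot: [-1.46, -2.78, 0.003]
ft_force: [-0.4, 0.2, 0.9]
grip_width: 1.002
grip_force: 0.0
```

jog_arm(commands=[[1, -0.04, -0.04, 0, 0, 0, 0], [1, -0.08, -0.08, 0, 0, 0, 0], [1, -0.12, -0.12, 0, 0, 0, 0], [1, -0.15, -0.14, 0, 0, 0, 0], [1, -0.15, -0.14, 0, 0, 0, 0]])

```text
time: 20.03
position: [0.3532, 0.3431, 0.1416]
tool_rot: [-1.461, -2.779, 0.005]
ft_force: [-0.7, 0.6, -0.6]
grip_width: 0.998
grip_force: 0.0
```

jog_arm(commands=[[1, 0, 0, 0, 0, 0, 0], [1, 0, 0, 0, 0, 0, 0], [1, 0, 0, 0, 0, 0, 0], [1, 0, 0, 0, 0, 0, 0], [1, 0, 0, 0, 0, 0, 0]])

```text
time: 20.45
position: [0.3568, 0.3458, 0.1423]
tool_rot: [1.463, 2.78, -0.001]
ft_force: [-0.0, -0.0, -0.1]
grip_width: 1.002
grip_force: 0.0
```

Run:
```python
from bench import ctrl
import cv2,pickle
d={n:ctrl.get_image(n) for n in("side","top")}
from ov import *
draw(d,(.5715,.4115,np.radians(-55.5)),[(.5585,.4305,.008,.032,.05),(.5324,.4684,.008,.037,.06),(.5845,.3925,.008,.028,.04),(.3563,.3458,0,.024,.03)],"pics/ov4.png")
print(ctrl.get_state()["position"],ctrl.get_state()["tool_rot"],ctrl.get_state()["ft_force"])
```

```text
[0.35658632 0.34573671 0.14235636] [ 1.46316398e+00  2.77997550e+00 -5.14906145e-04] [-0.63478101  0.05404222  0.8459884 ]
```

View pics/ov4.png

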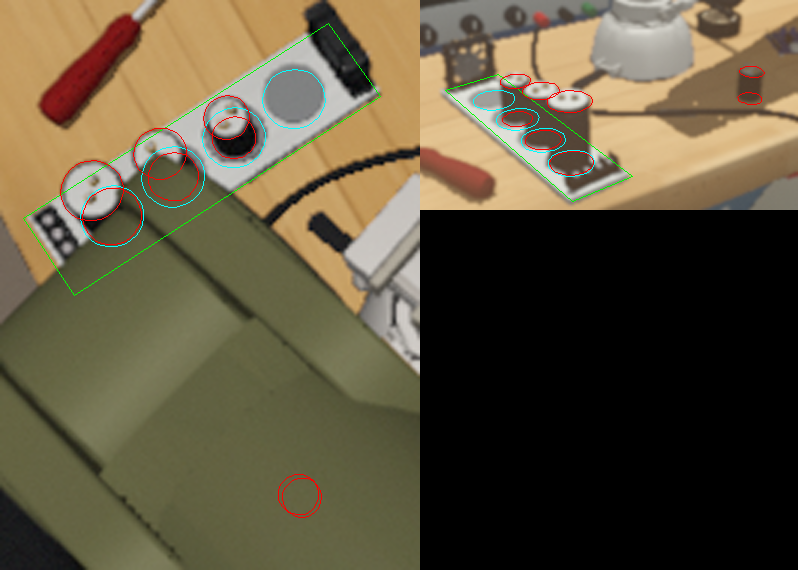

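C, D and B all sit on their pads to within about 1–2 mm. Grasping A with a slow final descent.

jog_arm(commands=[[1, 0, 0, -0.06, 0, 0, 0], [1, 0, 0, -0.12, 0, 0, 0], [1, 0, 0, -0.17, 0, 0, 0], [1, 0, 0, -0.2, 0, 0, 0], [1, 0, 0, -0.22, 0, 0, 0]])

```text
time: 20.97
position: [0.3554, 0.3445, 0.0304]
tool_rot: [-1.463, -2.78, 0.005]
ft_force: [-0.3, -0.7, -0.1]
grip_width: 1.0
grip_force: 0.0
```

jog_arm(commands=[[1, 0, 0, -0.015, 0, 0, 0], [1, 0, 0, -0.028, 0, 0, 0], [1, 0, 0, -0.038, 0, 0, 0], [1, 0, 0, -0.046, 0, 0, 0], [1, 0, 0, -0.052, 0, 0, 0]])

```text
time: 21.38
position: [0.3566, 0.346, 0.0068]
tool_rot: [1.463, 2.78, 0.002]
ft_force: [-0.2, 0.3, 0.4]
grip_width: 1.003
grip_force: 0.0
```

jog_arm(commands=[[0.6, 0, 0, 0, 0, 0, 0], [0.1, 0, 0, 0, 0, 0, 0], [0.1, 0, 0, 0, 0, 0, 0], [0.1, 0, 0, 0, 0, 0, 0], [0.1, 0, 0, 0, 0, 0, 0]])

```text
time: 21.8
position: [0.3565, 0.3458, 0.0069]
tool_rot: [1.463, 2.78, 0.001]
ft_force: [-0.2, 0.4, 0.2]
grip_width: 0.708
grip_force: 0.0
```

jog_arm(commands=[[0.1, 0, 0, 0, 0, 0, 0], [0.1, 0, 0, 0, 0, 0, 0], [0.1, 0, 0, 0, 0, 0, 0], [0.1, 0, 0, 0, 0, 0, 0], [0.1, 0, 0, 0, 0, 0, 0]])

```text
time: 22.22
position: [0.3563, 0.3456, 0.0066]
tool_rot: [1.463, 2.78, 0.0]
ft_force: [-0.4, -0.5, -0.3]
grip_width: 0.323
grip_force: 0.0
```

jog_arm(commands=[[0.1, 0, 0, 0, 0, 0, 0], [0.1, 0, 0, 0, 0, 0, 0], [0.1, 0, 0, 0, 0, 0, 0], [0.1, 0, 0, 0, 0, 0, 0], [0.1, 0, 0, 0, 0, 0, 0]])

```text
time: 22.63
position: [0.3563, 0.3456, 0.0066]
tool_rot: [1.463, 2.78, 0.0]
ft_force: [-0.2, -0.1, -0.3]
grip_width: 0.266
grip_force: 20.0
```

jog_arm(commands=[[0.1, 0, 0, 0.04, 0, 0, 0], [0.1, 0, 0, 0.1, 0, 0, 0], [0.1, 0, 0, 0.16, 0, 0, 0], [0.1, 0, 0, 0.22, 0, 0, 0], [0.1, 0, 0, 0.26, 0, 0, 0]])

```text
time: 23.05
position: [0.357, 0.3463, 0.1395]
tool_rot: [1.463, 2.779, 0.005]
ft_force: [0.3, 1.7, 0.0]
grip_width: 0.268
grip_force: 20.0
```

jog_arm(commands=[[0.1, 0.03, 0.026, 0, 0, 0, 0], [0.1, 0.06, 0.052, 0, 0, 0, 0], [0.1, 0.09, 0.078, 0, 0, 0, 0], [0.1, 0.12, 0.104, 0, 0, 0, 0], [0.1, 0.147, 0.129, 0, 0, 0, 0]])

```text
time: 23.47
position: [0.4306, 0.4105, 0.1364]
tool_rot: [1.463, 2.78, -0.0]
ft_force: [0.0, 0.2, 0.3]
grip_width: 0.266
grip_force: 20.0
```

jog_arm(commands=[[0.1, 0.048, 0.008, 0, 0, 0, 0], [0.1, 0.096, 0.016, 0, 0, 0, 0], [0.1, 0.144, 0.024, 0, 0, 0, 0], [0.1, 0.192, 0.032, 0, 0, 0, 0], [0.1, 0.24, 0.04, 0, 0, 0, 0]])

```text
time: 23.88
position: [0.5507, 0.4302, 0.1361]
tool_rot: [-1.463, -2.78, 0.001]
ft_force: [-0.0, 0.0, -0.9]
grip_width: 0.271
grip_force: 20.0
```

jog_arm(commands=[[0.1, 0.024, -0.03, 0, 0, 0, 0], [0.1, 0.049, -0.06, 0, 0, 0, 0], [0.1, 0.073, -0.09, 0, 0, 0, 0], [0.1, 0.1, -0.12, 0, 0, 0, 0], [0.1, 0.122, -0.151, 0, 0, 0, 0]])

```text
time: 24.3
position: [0.6115, 0.3537, 0.136]
tool_rot: [-1.463, -2.78, 0.001]
ft_force: [0.3, 0.9, 0.0]
grip_width: 0.267
grip_force: 20.0
```

jog_arm(commands=[[0.1, 0, 0, 0, 0, 0, 0], [0.1, 0, 0, 0, 0, 0, 0], [0.1, 0, 0, 0, 0, 0, 0], [0.1, 0, 0, 0, 0, 0, 0], [0.1, 0, 0, 0, 0, 0, 0]])

```text
time: 24.72
position: [0.6096, 0.3564, 0.1365]
tool_rot: [-1.459, -2.781, -0.001]
ft_force: [0.1, 0.1, -0.4]
grip_width: 0.271
grip_force: 20.0
```

jog_arm(commands=[[0.1, 0, 0, 0, 0, 0, 0], [0.1, 0, 0, 0, 0, 0, 0], [0.1, 0, 0, 0, 0, 0, 0], [0.1, 0, 0, 0, 0, 0, 0], [0.1, 0, 0, 0, 0, 0, 0]])

```text
time: 25.13
position: [0.6108, 0.3546, 0.1366]
tool_rot: [1.463, 2.78, 0.0]
ft_force: [0.6, -1.1, -0.1]
grip_width: 0.267
grip_force: 20.0
```

Run:
```python
from bench import ctrl
import cv2
im=ctrl.get_image("side")["frame"][150:290,130:370,::-1]
cv2.imwrite("pics/s4.png",cv2.resize(im,None,fx=3,fy=3,interpolation=cv2.INTER_CUBIC))
print(ctrl.get_state()["position"],ctrl.get_state()["tool_rot"],ctrl.get_state()["ft_force"])
```

```text
[0.61081797 0.35457034 0.13660303] [1.46293065e+00 2.78006174e+00 9.76798481e-05] [ 0.38128311  0.55525609 -1.05010697]
```

View pics/s4.png

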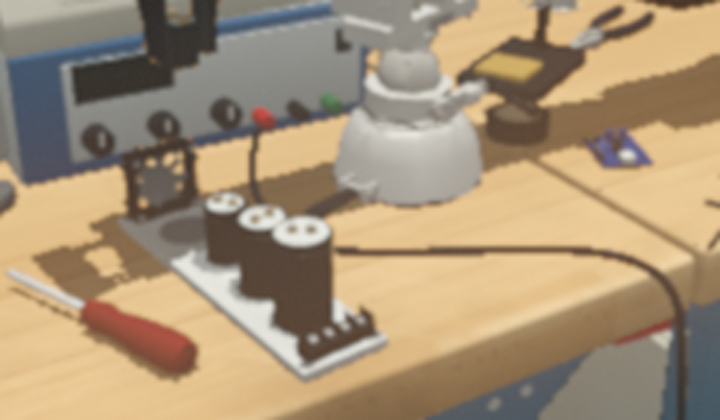

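A is in the gripper, at (180,50) in the picture, above the empty pad at (185,230). The other three are in rising order. Lowering A slowly.

jog_arm(commands=[[0.1, 0, 0, -0.05, 0, 0, 0], [0.1, 0, 0, -0.11, 0, 0, 0], [0.1, 0, 0, -0.16, 0, 0, 0], [0.1, 0, 0, -0.185, 0, 0, 0], [0.1, 0, 0, -0.2, 0, 0, 0]])

```text
time: 25.6
position: [0.6095, 0.3538, 0.0341]
tool_rot: [-1.462, -2.779, 0.005]
ft_force: [-1.0, 0.4, -0.7]
grip_width: 0.269
grip_force: 20.0
```

jog_arm(commands=[[0.1, 0, 0, 0, 0, 0, 0], [0.1, 0, 0, 0, 0, 0, 0], [0.1, 0, 0, -0.01, 0, 0, 0], [0.1, 0, 0, -0.02, 0, 0, 0], [0.1, 0, 0, -0.03, 0, 0, 0]])

```text
time: 26.02
position: [0.6115, 0.355, 0.0225]
tool_rot: [1.462, 2.779, 0.003]
ft_force: [-0.2, -0.6, -0.5]
grip_width: 0.272
grip_force: 20.0
```

jog_arm(commands=[[0.1, 0, 0, -0.005, 0, 0, 0], [0.1, 0, 0, -0.009, 0, 0, 0], [0.1, 0, 0, -0.012, 0, 0, 0], [0.1, 0, 0, -0.012, 0, 0, 0], [0.1, 0, 0, -0.012, 0, 0, 0]])

```text
time: 26.43
position: [0.6109, 0.3545, 0.0156]
tool_rot: [1.463, 2.78, 0.0]
ft_force: [1.0, -0.2, -0.4]
grip_width: 0.269
grip_force: 20.0
```

jog_arm(commands=[[0.1, 0, 0, 0, 0, 0, 0], [0.6, 0, 0, 0, 0, 0, 0], [1, 0, 0, 0, 0, 0, 0], [1, 0, 0, 0, 0, 0, 0], [1, 0, 0, 0, 0, 0, 0]])

```text
time: 26.85
position: [0.6109, 0.3546, 0.0158]
tool_rot: [1.463, 2.78, 0.0]
ft_force: [0.3, 0.8, 0.2]
grip_width: 0.488
grip_force: 0.0
```

jog_arm(commands=[[1, 0, 0, 0, 0, 0, 0], [1, 0, 0, 0, 0, 0, 0], [1, 0, 0, 0, 0, 0, 0], [1, 0, 0, 0, 0, 0, 0], [1, 0, 0, 0, 0, 0, 0]])

```text
time: 27.27
position: [0.6108, 0.3546, 0.0156]
tool_rot: [1.463, 2.78, 0.0]
ft_force: [-0.3, 0.1, 0.5]
grip_width: 0.862
grip_force: 0.0
```

jog_arm(commands=[[1, 0, 0, 0.03, 0, 0, 0], [1, 0, 0, 0.08, 0, 0, 0], [1, 0, 0, 0.14, 0, 0, 0], [1, 0, 0, 0.2, 0, 0, 0], [1, 0, 0, 0.26, 0, 0, 0]])

```text
time: 27.68
position: [0.6108, 0.3545, 0.1483]
tool_rot: [1.463, 2.78, 0.001]
ft_force: [-0.0, -0.1, 0.2]
grip_width: 0.997
grip_force: 0.0
```

jog_arm(commands=[[1, -0.03, 0.03, 0, 0, 0, 0], [1, -0.07, 0.06, 0, 0, 0, 0], [1, -0.12, 0.08, 0, 0, 0, 0], [1, -0.17, 0.1, 0, 0, 0, 0], [1, -0.22, 0.11, 0, 0, 0, 0]])

```text
time: 28.1
position: [0.4994, 0.4112, 0.1469]
tool_rot: [-1.461, -2.781, -0.003]
ft_force: [-0.3, 0.1, 0.3]
grip_width: 1.001
grip_force: 0.0
```

jog_arm(commands=[[1, -0.04, 0, 0, 0, 0, 0], [1, -0.08, 0, 0, 0, 0, 0], [1, -0.12, 0, 0, 0, 0, 0], [1, -0.16, 0, 0, 0, 0, 0], [1, -0.2, 0, 0, 0, 0, 0]])

```text
time: 28.52
position: [0.4001, 0.4097, 0.147]
tool_rot: [1.463, 2.78, 0.002]
ft_force: [0.4, 0.3, -0.1]
grip_width: 1.001
grip_force: 0.0
```

jog_arm(commands=[[1, 0, 0, 0, 0, 0, 0], [1, 0, 0, 0, 0, 0, 0], [1, 0, 0, 0, 0, 0, 0], [1, 0, 0, 0, 0, 0, 0], [1, 0, 0, 0, 0, 0, 0]])

```text
time: 28.93
position: [0.402, 0.4092, 0.1458]
tool_rot: [1.465, 2.778, 0.0]
ft_force: [0.6, 0.1, 0.3]
grip_width: 1.002
grip_force: 0.0
```

Run:
```python
from bench import ctrl
import cv2,pickle
d={n:ctrl.get_image(n) for n in("side","top")}
from ov import *
draw(d,(.5715,.4115,np.radians(-55.5)),[(.5585,.4305,.008,.032,.05),(.5324,.4684,.008,.037,.06),(.5845,.3925,.008,.028,.04),(.6106,.3546,.008,.024,.03)],"pics/ov5.png")
print(ctrl.get_state()["position"])
```

```text
[0.4015763  0.40924369 0.1454961 ]
```

View pics/ov5.png

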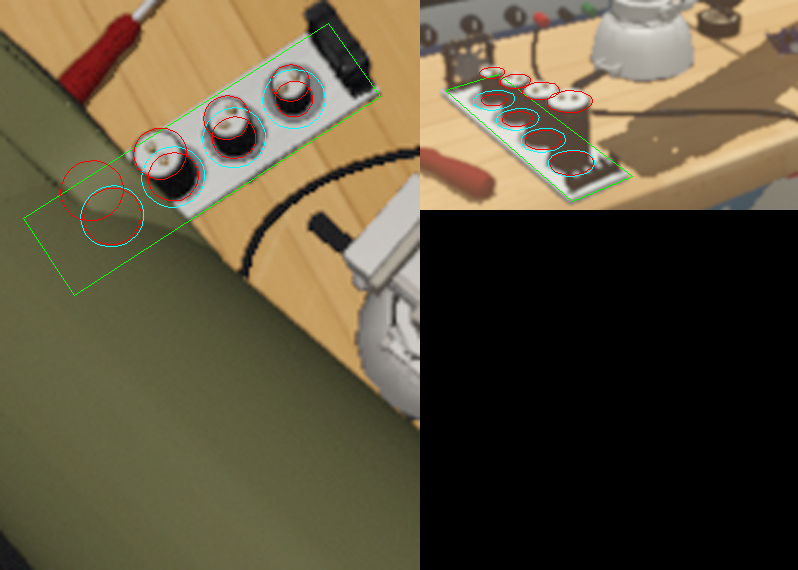

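All four stand upright on their pads in order. A's disc is at (291,85) and the rest are within 1–2 mm of pad centre. The gripper is clear, so I'm handing the job in.

```bash
python3 -c "
from bench import ctrl
print(ctrl.close_job())"
```

```text
the job is handed in; nothing more can be done
None
```

I stood the four capacitors upright on the rail, shortest on the pad next to the fan and tallest on the pad farthest from it, each within about 2 mm of its pad centre. I handed the job in at about 29 s with the gripper clear and the bottle, tape roll and board not touched; the hand-in returned no verdict.

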